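Leave the kiln door standing ajar

TASK

The raw clay in the bench kiln has to dry slowly: swing the kiln's heavy, free-running door in from where it stands open and leave it standing dead still at 30 degrees from shut, staying there by itself with the hand off it for a good eight seconds before you finish. Do not slam it against the kiln, fling it or throw it back on its open stop; move and stop it with light, soft pushes on its upright faces only - no knocks, no leaning on its top edge - and leave the other things on the bench where they are.

Things in the scene. Friction and masses are not known exactly. Their poses are not given: they have to be found in the camera images.
- kiln: bench-top front-loading kiln, fixed, grey steel case lined with cream brick, 380 wide (its y), 360 deep (its x), 330 high; toggle latches and a control box on its -y side, a 20 mm high vent bung far back on its top. Origin: on the bench under the middle of its front face; the front looks along its own -x, z is up. Clay figures stand inside the chamber mouth
- kiln_hinge (a point): point on the door's vertical hinge axis, fixed to the kiln at the +y end of its front face, 320 mm above the bench (level with the door's upper edge); axes parallel to the kiln's. Ball-bearing hinge: viscous drag nominally 0.035 N m s/rad (once pushed it coasts on, slowing with a time constant of about 23 s), dry friction nominally 0.0005 N m, no spring, no tilt
- door (a joint): angle a of the kiln door, rad: 0 shut, growing as it opens (clockwise from above), stops at 0 and 1.75; 30 degrees is 0.524. At a the door runs from the hinge along (-sin a, -cos a) in the kiln's x, y; its outer face looks along (-cos a, sin a). Nominally 16 kg, 0.8 kg m2 about the hinge (the true mass differs by up to 30 percent)
- door_edge (a point): middle of the upper edge of the door's free end, moving with it: 376 mm from the hinge axis, 320 mm above the bench. The door is a plain upright slab, 4 to 376 mm from the axis, 20 to 320 mm above the bench, 110 thick, its inner face 2 mm and outer face 112 mm outward of the hinge axis; too thick to grip, no handle. A dark cover strip (door_c1) lies on its top edge, 322 mm up
- bottle: bystander: white plastic bottle, 68 mm across, 170 high, loose; origin under its centre
- stone: bystander: half-carved pale stone block 150 x 110, 118 high, 3.5 kg, loose; origin under its centre
- mallet: bystander: carver's round wooden mallet standing on its head, 84 across, 255 high; origin under its centre

How it is judged (in metres and radians):
On the way:
1. the door stands still by itself at 30 degrees from shut, the hand off it, for 8 s (value of joint door between 0.424 and 0.624 rad and velocity of joint door between -0.015 and 0.015 rad/s and contact force between each of the arm, the fingers and kiln below 0.2 N), for 8 s.
At the end, for the whole second after the job is handed in: the door stands 0.524 rad (30 degrees) from shut, within 0.1 rad either way, turning slower than 0.015 rad/s, with the hand off it (value of joint door between 0.424 and 0.624 rad and velocity of joint door between -0.015 and 0.015 rad/s); the robot touches nothing.
It fails at once if the door is slammed or run against the kiln's front (angle under 0.1 rad) (value of joint door below 0.1 rad).
It fails at once if the door is flung (faster than 0.6 rad/s) or thrown back against its open stop (velocity of joint door below -0.6 rad/s or velocity of joint door above 0.6 rad/s or value of joint door above 1.7 rad).
It fails at once if the top edge of the door is leaned on (its cover strip pressed with more than 2 N) (contact force between door_c1 and anything else above 2 N).
It fails at once if a bystander is moved by more than 30 mm (distance of any of bottle, stone, mallet from where it was at the start of the episode above 0.03 m).
It fails at once if the door or the kiln is pushed or knocked with more than 15 N (contact force between any of the arm, the fingers and kiln above 15 N).
It also fails if it takes over 58 s, if anything falls off the work surface, if the arm or the gripper's body presses on something with over 40 N, if the wrist force passes 120 N, or if a joint passes its speed limit or range.

ROBOT

A 6-joint arm with a two-finger parallel gripper is mounted at the origin on the work surface. World frame = base frame: x ahead of the robot, y to its left, z up, the work surface at z = 0. Lengths are in m, angles in degrees, forces in N, time in s.
With the tool pointing down it reaches from about 0.25 to 0.725 m from the base axis. Payload 9.7 kg.
Tool frame: the origin (TCP) lies between the finger pads; the fingertips stand bot.tcp_to_tips ahead of it and the grasp point (between the pads) lies 2 mm behind it (bot.tcp_to_tips is the distance from the TCP to the fingertips, in m); z points along the fingers, y is the line along which they close (so a half turn about z gives the same grasp; the last joint's range is limited). The gripper opens to 85 mm and grips with 20 to 120 N. Pads are 22 mm wide; open, the fingers measure 114 mm over their backs; the gripper's body (76 mm by 85 mm) begins 54 mm behind the grasp point. The pads swing forward as they close: fully open they stand 13 mm farther back than shut.
Start: joints at [-75.745, 4.979, 10.078, 95.1, 0, 90], TCP at [0.135, -0.533, 0.248] pointing down, gripper open.
Joint ranges: [-179.16, 179.16], [-48.56, 103.87], [-65.8, 70.77], [-126.05, 130.52], [-82.76, 87.17], [-180, 180]. Speed limits (degrees/s): [127.2, 127.2, 147.25, 180, 180, 180].

INTERFACE

Orientations are given as [roll, pitch, yaw] about the fixed x, y, z axes, in that order (R = Rz(yaw) Ry(pitch) Rx(roll)).
In Python, from workcell import sensors, camera, camera_params, bot gives the robot as it stands.
- The arm moves only by the tool apply_moves, never from a script. Its argument "motion" is a list of rows, each an object with "jaw": the opening, from -1 (shut) to 1 (fully open); "xyz": the shift along the tool's x, y, z in mm, a list of three; "twist": the turn about the tool's z in rad. A call has 1 to 5 rows; each row is the pose to reach, as a shift and turn from the pose commanded when the call began, along the tool's axes at that moment; what a row does not reach only later rows make up. A row lasts 1/8 s, in which the tool goes at most 62.5 mm and 10.7 degrees, less where a joint would pass 70% of its speed; a pose out of reach is approached as far as the arm can. A call with a gripper value outside its range is refused whole. The fingers move at their own pace and stop on an object; "grip_force" is the grip in N (left out, the last holds). Time passes only in rows, so rows that repeat a pose let the fingers close. It gives the time, the measured TCP pose, the force, the opening and the grip force at its end, in the units of the state.
- sensors.get_obs(): the state, without advancing time (a new reading comes with each control period).
- camera(name): name is "side" or "top"; returns (picture, depth): 420x560x3 uint8, red, green, blue; 420x560 float32, m along the optical axis (not along the pixel's ray), 0 where there is no reading.
- camera_params(name): a dict with "mtx" (3x3 intrinsics, pixels), "rvec" (rotation vector, rad) and "tvec" (3), from world to camera coordinates, as OpenCV has them. Camera axes: x right, y down, z forward; pixel columns grow to the right and rows downward; lengths in m; the calibration is good to about 2 mm. A picture is of the moment at which its call begins. camera_params takes no time and is no camera call.
- bot.job_done(): hands the job in; it is judged then, once.
The state is a dict: "time": time; "q": joint angles; "qd": joint speeds; "joint_efforts": joint torques, N m; "ee_pos": TCP position; "tcp_rot": TCP orientation; "wrist_force": force on the tool from outside, world axes, zero at the start; "torque": the same for the moment, N m; "opening": finger opening in m; "grasp_force": force on a finger pad.
Only numpy, scipy, OpenCV 4.12 (cv2) and the standard library are available. Lean on these libraries where they do the work, as an engineer would, in place of code of your own. Each camera call takes 0.05 s, during which the arm holds its last target. There are 200 camera calls.

## Working session

There is one attempt and no reset: what is moved stays moved. The work goes in short steps, Python scripts to look and compute and a tool call to move; the robot and the scene stay as the last step left them, time stands still between calls to the robot, and variables do not carry over. Pictures are saved under pics/ and viewed, at most 10 in all, crops included, and the job is handed in when it is done.

Besides the shell and the picture viewer there is one more tool, called after "Call:" as a command line: name --argument value ..., lists and objects as JSON in quotes. apply_moves: Moves the arm, as the interface text tells. Its arguments: {"type":"object","properties":{"motion":{"type":"array","items":{"type":"object","properties":{"jaw":{"type":"number"},"xyz":{"type":"array","items":{"type":"number"}},"twist":{"type":"number"}}}},"grip_force":{"type":"number"}},"required":["motion"]}

```bash
mkdir -p pics; ls; cat > h.py <<'E'
import numpy as np,cv2
from workcell import sensors,camera,camera_params,bot
def pts(name,d):
    p=camera_params(name);K=np.array(p["mtx"]);R=cv2.Rodrigues(np.array(p["rvec"],float))[0];t=np.array(p["tvec"],float).ravel()
    v,u=np.mgrid[:d.shape[0],:d.shape[1]]
    c=np.stack([(u-K[0,2])/K[0,0]*d,(v-K[1,2])/K[1,1]*d,d],-1)
    return (c-t)@R
E
python3 - <<'E'
from h import *
for n in("side","top"):
    im,d=camera(n);cv2.imwrite(f"pics/{n}0.png",im[...,::-1]);np.savez(f"{n}0.npz",im=im,d=d,P=pts(n,d))
    p=camera_params(n);R=cv2.Rodrigues(np.array(p["rvec"],float))[0];print(n,-R.T@np.array(p["tvec"]).ravel(),R[2])
print(sensors.get_obs(),bot.tcp_to_tips)
E
```

```text
pics
side [ 0.91957199 -0.18864274  1.6652888 ] [-0.26559543  0.1837965  -0.94640262]
top [0.3234865  0.0971383  1.61052517] [ 0.13133188 -0.00440049 -0.99132869]
{'time': 0.1, 'q': array([-7.57456830e+01,  5.00857641e+00,  1.00392892e+01,  9.50991159e+01,
        6.83495454e-04,  9.00004496e+01]), 'qd': array([-0.00535263, -0.0298662 ,  0.18487928,  0.05189615, -0.00578414,
       -0.04016213]), 'joint_efforts': array([-1.38715848e-03, -5.21559370e+01,  4.65655839e+01,  1.60234346e-02,
       -4.44729233e-05,  8.21329138e-06]), 'ee_pos': array([ 0.13538336, -0.53289198,  0.24765057]), 'tcp_rot': array([-1.79931597e+02, -6.82958150e-04,  1.42538665e+01]), 'wrist_force': array([ 1.2498822 ,  0.61264628, -0.58516038]), 'torque': array([-0.00996714,  0.01660238, -0.01020141]), 'grasp_force': 0.0, 'opening': 0.08537341661441733} 0.017
```

View pics/side0.png

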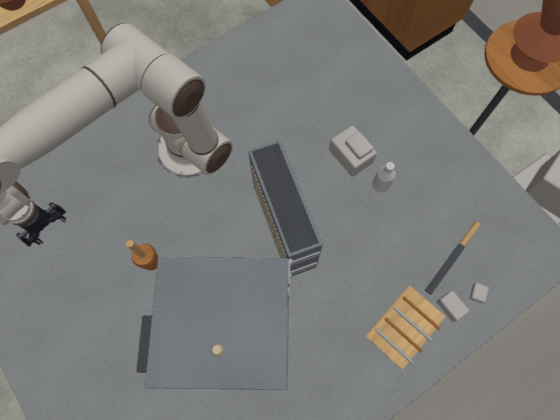

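View pics/top0.png

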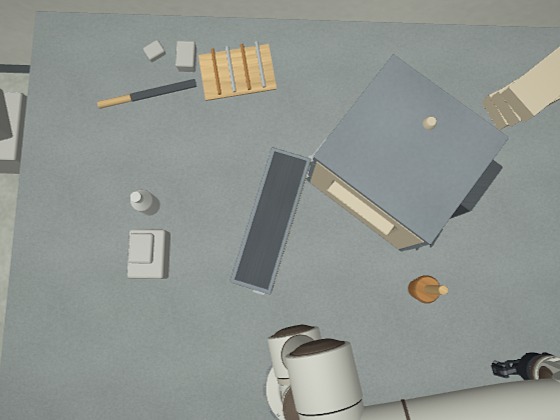

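The top view shows the kiln roof with front corners near (314,157) and (430,246). The dark door strip runs from (290,150) to (253,290), with the mallet at (425,289), the stone at (148,254) and the bottle at (141,201).

```bash
cat > door.py <<'E'
from h import *
def fit(P,im,zlo,zhi,box=None):
    m=(P[...,2]>zlo)&(P[...,2]<zhi)
    return m
def door(P,im):
    # dark strip: low brightness at z ~.322
    m=(P[...,2]>.310)&(P[...,2]<.327)&(im.max(-1)<85)
    m=cv2.morphologyEx(m.astype(np.uint8),cv2.MORPH_OPEN,np.ones((3,3)))
    n,l,s,c=cv2.connectedComponentsWithStats(m)
    k=1+np.argmax(s[1:,4]);q=P[l==k]
    return cv2.minAreaRect((q[:,:2]*1000).astype(np.float32)),q[:,2].mean(),s[k]
E
python3 - <<'E'
from door import *
for n in("top","side"):
    z=np.load(n+"0.npz");P,im=z["P"],z["im"]
    r,h,s=door(P,im);print(n,"strip",r,h,s);print(cv2.boxPoints(r).round())
    m=(P[...,2]>.322)&(P[...,2]<.337)&(P[...,0]>.3)
    cc=cv2.connectedComponentsWithStats(m.astype(np.uint8));k=1+np.argmax(cc[2][1:,4]);q=P[cc[1]==k]
    r=cv2.minAreaRect((q[:,:2]*1000).astype(np.float32));print("kiln",r,q[:,2].mean());print(cv2.boxPoints(r).round())
z=np.load("top0.npz");P=z["P"]
for nm,(u,v) in dict(bottle=(139,199),mallet=(424,288),stone=(150,262),hinge=(314,157),doorend=(253,285)).items(): print(nm,P[v,u])
E
```

```text
top strip ((140.4297332763672, -499.4019470214844), (6.0493550300598145, 15.47456169128418), 15.995891571044922) 0.3177480236877568 [507 360   7   4  21]
[[ 135. -493.]
 [ 140. -508.]
 [ 145. -506.]
 [ 141. -491.]]
kiln ((687.2808837890625, -249.799560546875), (380.5386962890625, 363.5497741699219), 53.99277877807617) 0.3304596529956909
[[ 428. -297.]
 [ 722. -511.]
 [ 946. -203.]
 [ 652.   11.]]
side strip ((487.3841552734375, 113.04940795898438), (86.5398178100586, 351.9836730957031), 74.78571319580078) 0.3212123262465146 [ 253  144   64  108 2831]
[[306. 117.]
 [646.  25.]
 [669. 109.]
 [329. 201.]]
kiln ((690.32666015625, -249.55133056640625), (379.92498779296875, 360.8938903808594), 53.99378967285156) 0.32986704894225416
[[ 433. -297.]
 [ 725. -509.]
 [ 948. -202.]
 [ 656.   10.]]
bottle [0.54958306 0.50231536 0.17128716]
mallet [ 0.31735458 -0.3418992   0.1172559 ]
stone [0.3699364  0.47259309 0.11652245]
hinge [0.65087065 0.00687552 0.3275439 ]
doorend [0.31293341 0.15543016 0.31745026]
```

Call:
apply_moves --motion '[{"jaw": -1,"xyz": [0,0,-55],"twist": -0.18},{"jaw": -1,"xyz": [0,0,-110],"twist": -0.36},{"jaw": -1,"xyz": [0,0,-160],"twist": -0.54},{"jaw": -1,"xyz": [0,0,-160],"twist": -0.72},{"jaw": -1,"xyz": [0,0,-160],"twist": -0.9}]' --grip_force 20

```text
time: 0.72
ee_pos: [0.1355, -0.5335, 0.4085]
tcp_rot: [180.0, 0.0, 66.2]
wrist_force: [0.1, -0.3, -0.4]
opening: -0.0001
grasp_force: 0.0
```

Call:
apply_moves --motion '[{"jaw": -1,"xyz": [0,0,0],"twist": -0.18},{"jaw": -1,"xyz": [0,0,0],"twist": -0.36},{"jaw": -1,"xyz": [0,0,0],"twist": -0.422},{"jaw": -1,"xyz": [0,0,0],"twist": -0.422}]'

```text
time: 1.23
ee_pos: [0.1354, -0.5331, 0.4079]
tcp_rot: [-180.0, -0.0, 90.0]
wrist_force: [0.2, 0.1, -0.3]
opening: -0.0002
grasp_force: 0.0
```

Call:
apply_moves --motion '[{"jaw": -1,"xyz": [45,35,0]},{"jaw": -1,"xyz": [90,70,0]},{"jaw": -1,"xyz": [135,105,0]},{"jaw": -1,"xyz": [180,140,0]},{"jaw": -1,"xyz": [225,175,0]}]'

```text
validation failed for argument at $.mo...
```

Call:
apply_moves --motion '[{"jaw": -1,"xyz": [55,22,0]},{"jaw": -1,"xyz": [110,44,0]},{"jaw": -1,"xyz": [165,66,0]},{"jaw": -1,"xyz": [220,88,0]},{"jaw": -1,"xyz": [275,110,0]}]'

```text
validation failed for argument at $.mo...
```

Call:
apply_moves --motion '[{"jaw": -1,"xyz": [56,0,0]},{"jaw": -1,"xyz": [112,0,0]},{"jaw": -1,"xyz": [168,0,0]},{"jaw": -1,"xyz": [224,0,0]},{"jaw": -1,"xyz": [278,0,0]}]'

```text
validation failed for argument at $.mo...
```

Call:
apply_moves --motion '[{"jaw": -1,"xyz": [0,0,0]},{"jaw": -1,"xyz": [0,0,0]}]'

```text
validation failed for argument at $.mo...
```

```bash
python3 - <<'E'
from door import *
im,d=camera("side");cv2.imwrite("pics/s1.png",im[...,::-1]);P=pts("side",d)
print(door(P,im)); o=sensors.get_obs();print(o["time"],o["ee_pos"],o["wrist_force"],o["q"])
E
```

```text
(((487.46026611328125, 113.64088439941406), (87.92555236816406, 352.88299560546875), 74.8330078125), np.float64(0.3212295810000605), array([ 253,  145,   64,  107, 2860], dtype=int32))
1.275 [ 0.13544228 -0.53307185  0.40798482] [-0.35010747 -0.04952247 -0.30756864] [-7.57438656e+01  1.30424075e+01  3.79228142e+01  1.14916053e+02
 -3.07274263e-04  1.43428025e+01]
```

View pics/s1.png

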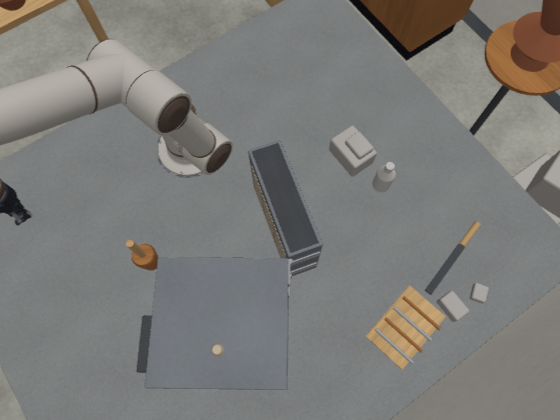

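The picture shows the arm still off to the left, the tool near (15,205), and the door unmoved. The moves were refused because every row needs a twist, so I'm resending them with one.

Call:
apply_moves --motion '[{"jaw": -1,"xyz": [45,35,0],"twist": 0},{"jaw": -1,"xyz": [90,70,0],"twist": 0},{"jaw": -1,"xyz": [135,105,0],"twist": 0},{"jaw": -1,"xyz": [180,140,0],"twist": 0},{"jaw": -1,"xyz": [225,175,0],"twist": 0}]'

```text
time: 1.9
ee_pos: [0.3111, -0.3065, 0.4083]
tcp_rot: [180.0, 0.0, 89.9]
wrist_force: [0.2, -1.0, -1.2]
opening: -0.0002
grasp_force: 0.0
```

Call:
apply_moves --motion '[{"jaw": -1,"xyz": [55,22,0],"twist": 0},{"jaw": -1,"xyz": [110,44,0],"twist": 0},{"jaw": -1,"xyz": [165,66,0],"twist": 0},{"jaw": -1,"xyz": [220,88,0],"twist": 0},{"jaw": -1,"xyz": [275,110,0],"twist": 0}]'

```text
time: 2.52
ee_pos: [0.4207, -0.0311, 0.4084]
tcp_rot: [180.0, 0.0, 89.9]
wrist_force: [0.8, -1.4, -0.3]
opening: 0.0004
grasp_force: 0.0
```

Call:
apply_moves --motion '[{"jaw": -1,"xyz": [56,0,0],"twist": 0},{"jaw": -1,"xyz": [112,0,0],"twist": 0},{"jaw": -1,"xyz": [168,0,0],"twist": 0},{"jaw": -1,"xyz": [224,0,0],"twist": 0},{"jaw": -1,"xyz": [278,0,0],"twist": 0}]'

```text
time: 3.15
ee_pos: [0.42, 0.2469, 0.4083]
tcp_rot: [180.0, -0.0, 89.9]
wrist_force: [1.0, -1.4, -0.1]
opening: 0.0001
grasp_force: 0.0
```

Call:
apply_moves --motion '[{"jaw": -1,"xyz": [0,0,0],"twist": 0},{"jaw": -1,"xyz": [0,0,0],"twist": 0}]'

```text
time: 3.4
ee_pos: [0.4203, 0.2448, 0.4082]
tcp_rot: [-180.0, 0.0, 90.0]
wrist_force: [0.0, 0.3, 0.3]
opening: -0.0004
grasp_force: 0.0
```

```bash
python3 - <<'E'
from door import *
im,d=camera("side");cv2.imwrite("pics/s2.png",im[...,::-1]);P=pts("side",d)
print(door(P,im)); o=sensors.get_obs();print(o["time"],o["ee_pos"],o["wrist_force"],o["q"])
E
```

```text
(((487.4970703125, 112.79510498046875), (86.44973754882812, 350.793701171875), 74.90766906738281), np.float64(0.3212107237636843), array([ 253,  144,   64,  108, 2845], dtype=int32))
3.45 [0.42041765 0.24429549 0.40846005] [0.67861991 0.23920288 0.38310737] [ 3.01671675e+01  3.49535462e+00  2.71773919e+01  1.13679487e+02
 -1.31265022e-02  1.20229553e+02]
```

View pics/s2.png

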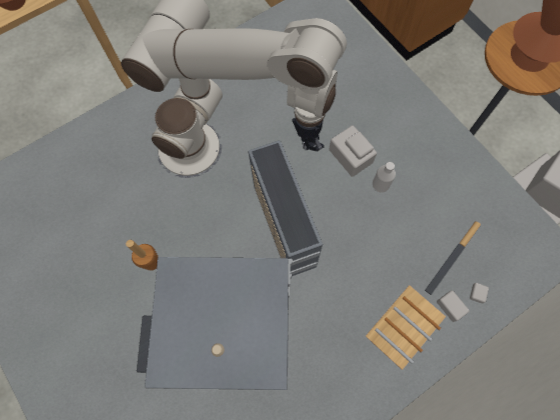

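The tool now hangs at about (310,140), on the outer side of the door and clear of the stone and bottle. I'll lower it and approach the door face.

Call:
apply_moves --motion '[{"jaw": -1,"xyz": [0,0,50],"twist": 0},{"jaw": -1,"xyz": [0,0,90],"twist": 0},{"jaw": -1,"xyz": [0,0,113],"twist": 0},{"jaw": -1,"xyz": [-15,0,113],"twist": 0},{"jaw": -1,"xyz": [-25,0,113],"twist": 0}]'

```text
time: 4.08
ee_pos: [0.4206, 0.2183, 0.2969]
tcp_rot: [179.9, -0.0, 89.9]
wrist_force: [0.3, -0.1, 0.0]
opening: -0.0
grasp_force: 0.0
```

Call:
apply_moves --motion '[{"jaw": -1,"xyz": [-3,0,0],"twist": 0},{"jaw": -1,"xyz": [-5,0,0],"twist": 0},{"jaw": -1,"xyz": [-6,0,0],"twist": 0},{"jaw": -1,"xyz": [-7,0,0],"twist": 0},{"jaw": -1,"xyz": [-8,0,0],"twist": 0}]'

```text
time: 4.7
ee_pos: [0.4204, 0.2121, 0.2952]
tcp_rot: [-180.0, 0.0, 90.0]
wrist_force: [-0.3, 0.6, 0.1]
opening: -0.0001
grasp_force: 0.0
```

Call:
apply_moves --motion '[{"jaw": -1,"xyz": [-1,0,0],"twist": 0},{"jaw": -1,"xyz": [-2,0,0],"twist": 0},{"jaw": -1,"xyz": [-3,0,0],"twist": 0},{"jaw": -1,"xyz": [-4,0,0],"twist": 0},{"jaw": -1,"xyz": [-5,0,0],"twist": 0}]'

```text
time: 5.32
ee_pos: [0.4204, 0.2068, 0.2953]
tcp_rot: [180.0, 0.0, 90.0]
wrist_force: [-0.3, -0.4, -0.4]
opening: -0.0004
grasp_force: 0.0
```

Call:
apply_moves --motion '[{"jaw": -1,"xyz": [-1,0,0],"twist": 0},{"jaw": -1,"xyz": [-2,0,0],"twist": 0},{"jaw": -1,"xyz": [-3,0,0],"twist": 0},{"jaw": -1,"xyz": [-4,0,0],"twist": 0},{"jaw": -1,"xyz": [-5,0,0],"twist": 0}]'

```text
time: 5.95
ee_pos: [0.4205, 0.2018, 0.2953]
tcp_rot: [180.0, 0.0, 90.0]
wrist_force: [-0.2, -0.5, 0.3]
opening: -0.0001
grasp_force: 0.0
```

Call:
apply_moves --motion '[{"jaw": -1,"xyz": [-1,0,0],"twist": 0},{"jaw": -1,"xyz": [-2,0,0],"twist": 0},{"jaw": -1,"xyz": [-3,0,0],"twist": 0},{"jaw": -1,"xyz": [-4,0,0],"twist": 0},{"jaw": -1,"xyz": [-5,0,0],"twist": 0}]'

```text
time: 6.58
ee_pos: [0.4204, 0.1969, 0.2953]
tcp_rot: [-180.0, 0.0, 90.0]
wrist_force: [-0.1, 0.4, -1.0]
opening: 0.0
grasp_force: 0.0
```

```bash
cat > look.py <<'E'
from door import *
# angle from strip's long edges, valid when unobstructed; time-stamped
o=sensors.get_obs()
im,d=camera("side");P=pts("side",d);r,h,s=door(P,im)
b=cv2.boxPoints(r);e=[b[1]-b[0],b[2]-b[1]];e=max(e,key=np.linalg.norm);th=np.degrees(np.arctan2(e[1],e[0]))
a=(234-th)%180
print("t",o["time"],"a",np.radians(a if a<150 else a-180).round(4),"c",np.round(r[0],1),np.round(r[1],1),"ee",o["ee_pos"].round(4),"F",o["wrist_force"].round(1))
E
python3 look.py
```

```text
t 6.575 a 1.1632 c [483.2 106.3] [ 87.2 350.4] ee [0.4204 0.1969 0.2953] F [-0.1  0.4 -1. ]
```

Call:
apply_moves --motion '[{"jaw": -1,"xyz": [-1.3,0,0],"twist": 0},{"jaw": -1,"xyz": [-2.9,0,0],"twist": 0},{"jaw": -1,"xyz": [-4.8,0,0],"twist": 0},{"jaw": -1,"xyz": [-7,0,0],"twist": 0},{"jaw": -1,"xyz": [-9.5,0,0],"twist": 0}]'

```text
time: 7.25
ee_pos: [0.4204, 0.1873, 0.2953]
tcp_rot: [-180.0, 0.0, 90.0]
wrist_force: [-0.1, -0.1, -0.6]
opening: -0.0002
grasp_force: 0.0
```

Call:
apply_moves --motion '[{"jaw": -1,"xyz": [-2.8,0,0],"twist": 0},{"jaw": -1,"xyz": [-5.8,0,0],"twist": 0},{"jaw": -1,"xyz": [-9,0,0],"twist": 0},{"jaw": -1,"xyz": [-12.4,0,0],"twist": 0},{"jaw": -1,"xyz": [-16,0,0],"twist": 0}]'

```text
time: 7.88
ee_pos: [0.4204, 0.1712, 0.2953]
tcp_rot: [-180.0, 0.0, 90.0]
wrist_force: [0.0, 0.8, 0.4]
opening: 0.0
grasp_force: 0.0
```

```bash
python3 look.py
```

```text
t 7.875 a 1.0802 c [474.8  92.3] [ 88.1 351.4] ee [0.4204 0.1712 0.2953] F [0.  0.8 0.4]
```

Call:
apply_moves --motion '[{"jaw": -1,"xyz": [8,0,-40],"twist": 0},{"jaw": -1,"xyz": [8,0,-95],"twist": 0},{"jaw": -1,"xyz": [-30,-5,-113],"twist": 0},{"jaw": -1,"xyz": [-85,-10,-113],"twist": 0},{"jaw": -1,"xyz": [-140,-15,-113],"twist": 0}]'

```text
time: 8.55
ee_pos: [0.4053, 0.0302, 0.4084]
tcp_rot: [180.0, 0.0, 90.1]
wrist_force: [0.9, 0.1, 0.5]
opening: -0.0003
grasp_force: 0.0
```

Call:
apply_moves --motion '[{"jaw": -1,"xyz": [-55,-5,0],"twist": 0},{"jaw": -1,"xyz": [-100,-5,0],"twist": 0},{"jaw": -1,"xyz": [-121,-5,0],"twist": 0},{"jaw": -1,"xyz": [-121,-5,15],"twist": 0}]'

```text
time: 9.05
ee_pos: [0.4005, -0.0912, 0.3936]
tcp_rot: [179.9, 0.0, 89.8]
wrist_force: [0.9, -0.1, 0.3]
opening: 0.0003
grasp_force: 0.0
```

```bash
python3 look.py; cp look.py look2.py; sed -i 's/"side"/"top"/g' look2.py; python3 look2.py
```

```text
t 9.05 a 0.9677 c [467.7  70.5] [ 89.8 352.5] ee [ 0.4005 -0.0912  0.3936] F [ 0.9 -0.1  0.3]Traceback (most recent call last):
  File "look2.py", line 4, in <module>
    im,d=camera("top");P=pts("top",d);r,h,s=door(P,im)
                                            ~~~~^^^^^^
  File "door.py", line 10, in door
    k=1+np.argmax(s[1:,4]);q=P[l==k]
        ~~~~~~~~~^^^^^^^^^
    return _wrapfunc(a, 'argmax', axis=axis, out=out, **kwds)
    return bound(*args, **kwds)
ValueError: attempt to get argmax of an empty sequence
```

Call:
apply_moves --motion '[{"jaw": -1,"xyz": [0,0,45],"twist": 0},{"jaw": -1,"xyz": [0,0,80],"twist": 0},{"jaw": -1,"xyz": [0,0,98],"twist": 0},{"jaw": -1,"xyz": [0,0,98],"twist": 0}]'

```text
time: 9.65
ee_pos: [0.4, -0.0892, 0.2948]
tcp_rot: [-179.9, -0.0, 90.0]
wrist_force: [0.4, -0.3, 0.9]
opening: -0.0002
grasp_force: 0.0
```

```bash
python3 look.py
```

```text
t 9.65 a 0.9138 c [464.6  60.9] [350.4  89.1] ee [ 0.4    -0.0892  0.2948] F [ 0.4 -0.3  0.9]
```

Call:
apply_moves --motion '[{"jaw": -1,"xyz": [20,0,0],"twist": 0},{"jaw": -1,"xyz": [34,0,0],"twist": 0},{"jaw": -1,"xyz": [34,0,0],"twist": 0},{"jaw": -1,"xyz": [34,0,0],"twist": 0},{"jaw": -1,"xyz": [34,0,0],"twist": 0}]'

```text
time: 10.32
ee_pos: [0.4005, -0.0559, 0.2954]
tcp_rot: [180.0, 0.0, 90.0]
wrist_force: [0.3, 0.3, 0.7]
opening: -0.0002
grasp_force: 0.0
```

Call:
apply_moves --motion '[{"jaw": -1,"xyz": [0,0,0],"twist": 0},{"jaw": -1,"xyz": [0,0,0],"twist": 0},{"jaw": -1,"xyz": [0,0,0],"twist": 0},{"jaw": -1,"xyz": [0,0,0],"twist": 0}]'

```text
time: 10.82
ee_pos: [0.4004, -0.0556, 0.2953]
tcp_rot: [-180.0, -0.0, 90.0]
wrist_force: [0.6, -0.9, -0.4]
opening: 0.0
grasp_force: 0.0
```

```bash
python3 look.py
```

```text
t 10.825 a 0.8128 c [460.   40.5] [350.2  89.7] ee [ 0.4004 -0.0556  0.2953] F [ 0.6 -0.9 -0.4]
```

Call:
apply_moves --motion '[{"jaw": -1,"xyz": [0,0,0],"twist": 0},{"jaw": -1,"xyz": [0,0,0],"twist": 0},{"jaw": -1,"xyz": [0,0,0],"twist": 0},{"jaw": -1,"xyz": [-1,0,0],"twist": 0},{"jaw": -1,"xyz": [-3,0,0],"twist": 0}]'

```text
time: 11.5
ee_pos: [0.4004, -0.0586, 0.2953]
tcp_rot: [-180.0, 0.0, 90.0]
wrist_force: [-0.6, 0.7, -0.4]
opening: 0.0003
grasp_force: 0.0
```

Call:
apply_moves --motion '[{"jaw": -1,"xyz": [-2,0,0],"twist": 0},{"jaw": -1,"xyz": [-4,0,0],"twist": 0},{"jaw": -1,"xyz": [-6,0,0],"twist": 0},{"jaw": -1,"xyz": [-8,0,0],"twist": 0},{"jaw": -1,"xyz": [-10,0,0],"twist": 0}]'

```text
time: 12.12
ee_pos: [0.4004, -0.0687, 0.2953]
tcp_rot: [-180.0, -0.0, 90.0]
wrist_force: [-0.6, 0.0, 0.3]
opening: -0.0003
grasp_force: 0.0
```

Call:
apply_moves --motion '[{"jaw": -1,"xyz": [-2,0,0],"twist": 0},{"jaw": -1,"xyz": [-4,0,0],"twist": 0},{"jaw": -1,"xyz": [-6,0,0],"twist": 0},{"jaw": -1,"xyz": [-8,0,0],"twist": 0},{"jaw": -1,"xyz": [-10,0,0],"twist": 0}]'

```text
time: 12.75
ee_pos: [0.4004, -0.0787, 0.2953]
tcp_rot: [-180.0, -0.0, 90.0]
wrist_force: [0.8, -0.6, -0.1]
opening: 0.0002
grasp_force: 0.0
```

Call:
apply_moves --motion '[{"jaw": -1,"xyz": [-2,0,0],"twist": 0},{"jaw": -1,"xyz": [-4,0,0],"twist": 0},{"jaw": -1,"xyz": [-5.9,0,0],"twist": 0},{"jaw": -1,"xyz": [-7.8,0,0],"twist": 0},{"jaw": -1,"xyz": [-9.6,0,0],"twist": 0}]'

```text
time: 13.38
ee_pos: [0.4004, -0.0883, 0.2953]
tcp_rot: [-180.0, -0.0, 90.0]
wrist_force: [-0.1, 0.4, -0.4]
opening: 0.0003
grasp_force: 0.0
```

```bash
python3 look.py
```

```text
t 13.375 a 0.621 c [467.1   5.7] [330.1  90.1] ee [ 0.4004 -0.0883  0.2953] F [-0.1  0.4 -0.4]
```

Call:
apply_moves --motion '[{"jaw": -1,"xyz": [-1.7,0,0],"twist": 0},{"jaw": -1,"xyz": [-3.3,0,0],"twist": 0},{"jaw": -1,"xyz": [-4.8,0,0],"twist": 0},{"jaw": -1,"xyz": [-6.2,0,0],"twist": 0},{"jaw": -1,"xyz": [-7.5,0,0],"twist": 0}]'

```text
time: 14.05
ee_pos: [0.4004, -0.0958, 0.2953]
tcp_rot: [180.0, -0.0, 90.0]
wrist_force: [-0.3, -0.7, -0.1]
opening: -0.0
grasp_force: 0.0
```

Call:
apply_moves --motion '[{"jaw": -1,"xyz": [-1.2,0,0],"twist": 0},{"jaw": -1,"xyz": [-2.3,0,0],"twist": 0},{"jaw": -1,"xyz": [-3.3,0,0],"twist": 0},{"jaw": -1,"xyz": [-4.2,0,0],"twist": 0},{"jaw": -1,"xyz": [-5,0,0],"twist": 0}]'

```text
time: 14.68
ee_pos: [0.4004, -0.1007, 0.2953]
tcp_rot: [-180.0, 0.0, 90.0]
wrist_force: [-0.1, -0.4, -0.8]
opening: 0.0002
grasp_force: 0.0
```

Call:
apply_moves --motion '[{"jaw": -1,"xyz": [-0.7,0,0],"twist": 0},{"jaw": -1,"xyz": [-1.3,0,0],"twist": 0},{"jaw": -1,"xyz": [-1.8,0,0],"twist": 0},{"jaw": -1,"xyz": [-2.2,0,0],"twist": 0},{"jaw": -1,"xyz": [-2.5,0,0],"twist": 0}]'

```text
time: 15.3
ee_pos: [0.4004, -0.1032, 0.2953]
tcp_rot: [-180.0, 0.0, 90.0]
wrist_force: [0.2, -0.5, 0.3]
opening: 0.0001
grasp_force: 0.0
```

Call:
apply_moves --motion '[{"jaw": -1,"xyz": [-0.2,0,0],"twist": 0},{"jaw": -1,"xyz": [-0.4,0,0],"twist": 0},{"jaw": -1,"xyz": [-0.5,0,0],"twist": 0},{"jaw": -1,"xyz": [-0.5,0,0],"twist": 0},{"jaw": -1,"xyz": [-0.5,0,0],"twist": 0}]'

```text
time: 15.92
ee_pos: [0.4004, -0.1037, 0.2953]
tcp_rot: [180.0, 0.0, 90.0]
wrist_force: [-1.1, -0.6, -0.4]
opening: -0.0001
grasp_force: 0.0
```

```bash
python3 look.py
```

```text
t 15.925 a 0.5664 c [466.7  -5. ] [332.9  90.3] ee [ 0.4004 -0.1037  0.2953] F [-1.1 -0.6 -0.4]
```

```bash
cat > drift.py <<'E'
import sys
from door import *
T=[];A=[]
for i in range(int(sys.argv[1])):
    t=sensors.get_obs()["time"];im,d=camera("side");P=pts("side",d);r=door(P,im)[0]
    b=cv2.boxPoints(r);e=max([b[1]-b[0],b[2]-b[1]],key=np.linalg.norm);a=(234-np.degrees(np.arctan2(e[1],e[0])))%180
    T.append(t);A.append([np.radians(a),*r[0]])
T=np.array(T);A=np.array(A);p=np.polyfit(T-T[0],A,1);print(T[0],T[-1],"mean",A.mean(0).round(4),"slope",p[0].round(4),"sd",A.std(0).round(4));print(sensors.get_obs()["wrist_force"].round(1))
E
python3 drift.py 20
```

```text
15.975 16.925 mean [  0.569  466.4492  -4.4132] slope [-0.0057 -0.1059 -0.5071] sd [0.0039 0.8925 0.5728]
[-0.7 -1.2 -0.5]
```

Call:
apply_moves --motion '[{"jaw": -1,"xyz": [-8,0,0],"twist": 0},{"jaw": -1,"xyz": [-25,0,0],"twist": 0},{"jaw": -1,"xyz": [-40,0,-30],"twist": 0},{"jaw": -1,"xyz": [-40,0,-80],"twist": 0},{"jaw": -1,"xyz": [-40,0,-120],"twist": 0}]'

```text
time: 17.6
ee_pos: [0.4002, -0.1443, 0.4169]
tcp_rot: [180.0, 0.0, 90.0]
wrist_force: [0.9, -0.4, 0.1]
opening: -0.0002
grasp_force: 0.0
```

Call:
apply_moves --motion '[{"jaw": -1,"xyz": [-50,-20,-20],"twist": 0},{"jaw": -1,"xyz": [-100,-40,-20],"twist": 0},{"jaw": -1,"xyz": [-150,-60,-20],"twist": 0},{"jaw": -1,"xyz": [-180,-70,-20],"twist": 0},{"jaw": -1,"xyz": [-180,-70,-20],"twist": 0}]'

```text
time: 18.23
ee_pos: [0.3296, -0.3258, 0.4346]
tcp_rot: [-179.9, -0.0, 89.8]
wrist_force: [-0.4, 0.6, -0.5]
opening: 0.0002
grasp_force: 0.0
```

```bash
python3 drift.py 30
```

```text
18.225 19.675 mean [  0.5697 457.8719  -7.7937] slope [ 0.0002 -0.15    0.1138] sd [0.0021 0.3543 0.2812]
[ 0.5  0.5 -0. ]
```

```bash
python3 drift.py 110
```

```text
19.725 25.175 mean [  0.5685 457.8241  -7.8524] slope [ 0.0002  0.025  -0.023 ] sd [0.0027 0.3636 0.3152]
[ 0.7  0.3 -0.2]
```

Call:
apply_moves --motion '[{"jaw": -1,"xyz": [0,0,0],"twist": 0},{"jaw": -1,"xyz": [0,0,0],"twist": 0},{"jaw": -1,"xyz": [0,0,0],"twist": 0},{"jaw": -1,"xyz": [0,0,0],"twist": 0},{"jaw": -1,"xyz": [0,0,0],"twist": 0}]'

```text
time: 25.85
ee_pos: [0.3304, -0.3237, 0.4353]
tcp_rot: [-180.0, -0.0, 90.0]
wrist_force: [0.5, -0.3, -0.7]
opening: 0.0002
grasp_force: 0.0
```

Call:
apply_moves --motion '[{"jaw": -1,"xyz": [0,0,0],"twist": 0},{"jaw": -1,"xyz": [0,0,0],"twist": 0},{"jaw": -1,"xyz": [0,0,0],"twist": 0},{"jaw": -1,"xyz": [0,0,0],"twist": 0},{"jaw": -1,"xyz": [0,0,0],"twist": 0}]'

```text
time: 26.48
ee_pos: [0.3304, -0.3237, 0.4353]
tcp_rot: [180.0, 0.0, 90.0]
wrist_force: [-0.5, -0.8, -0.6]
opening: 0.0001
grasp_force: 0.0
```

Call:
apply_moves --motion '[{"jaw": -1,"xyz": [0,0,0],"twist": 0},{"jaw": -1,"xyz": [0,0,0],"twist": 0},{"jaw": -1,"xyz": [0,0,0],"twist": 0},{"jaw": -1,"xyz": [0,0,0],"twist": 0},{"jaw": -1,"xyz": [0,0,0],"twist": 0}]'

```text
time: 27.1
ee_pos: [0.3304, -0.3237, 0.4353]
tcp_rot: [-180.0, -0.0, 90.0]
wrist_force: [0.0, -0.1, -0.3]
opening: 0.0001
grasp_force: 0.0
```

Call:
apply_moves --motion '[{"jaw": -1,"xyz": [0,0,0],"twist": 0},{"jaw": -1,"xyz": [0,0,0],"twist": 0},{"jaw": -1,"xyz": [0,0,0],"twist": 0},{"jaw": -1,"xyz": [0,0,0],"twist": 0},{"jaw": -1,"xyz": [0,0,0],"twist": 0}]'

```text
time: 27.72
ee_pos: [0.3304, -0.3237, 0.4353]
tcp_rot: [180.0, 0.0, 90.0]
wrist_force: [-0.2, -0.6, -0.3]
opening: -0.0002
grasp_force: 0.0
```

```bash
python3 drift.py 5
```

```text
27.725 27.925 mean [  0.5694 458.1374  -7.7621] slope [ 1.0000e-03 -1.3273e+00  1.3892e+00] sd [0.0022 0.179  0.1769]
[-0.1 -0.1 -0.6]
```

```bash
python3 -c "
from workcell import bot;print(bot.job_done())"
```

```text
the job is handed in; nothing more can be done
None
```

The door is standing still at about 0.57 rad (32.6°) from shut, inside the 0.424–0.624 band. It stayed there with the hand off for about 10 s, and I handed the job in at about 28 s; no verdict was returned.

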